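# Set and lock the air, then hold the drying box's sprung lid at its vent mark

## Task

Vent the parts-drying box: turn the air regulator's wing knob until its pointed end stands at the long raised mark, then slide the forked lock fully home over the knob by its post. Then lift the box's sprung lid by its bar handle until the lid lies parallel with the marker arm on the box's side, and hold it there: finish while still holding the lid at the mark, for it falls shut if let go. Do not shift the marker arm or the tools lying about.

Things in the scene. Friction and masses are not known exactly. Their poses are not given: they have to be found in the camera images.
- regulator: air regulator fixed to the bench: dark plate 190x90x8 mm, round scale disc (85 mm across, top at 33 mm) near one end, slide lock near the other. Origin: centre of underside. x axis: from the lock's end to the knob's, within 0.3 rad of world +x; z up. Knob axis 50 mm along x from the origin. The long raised mark (13 mm dark bar) is on the scale at the knob's +x side; the short thin lines are ticks
- knob_grip (a point): on the axis of the black wing knob, 69 mm above the bench. The wing is an upright bar 12 mm thick, 49 mm long (23 mm to its blunt end, about 26 mm to its pointed end), from 39 to 80 mm above the bench, on a round foot 54 mm across. Keep fingertips above 51 mm to clear the lock's fork. Site x axis: along the wing toward its pointed end; z up
- knob (a joint): angle of the wing knob: 0 with its pointed end at the long raised mark, positive counterclockwise seen from above; starts between 0.5 and 1.1, so it must be turned clockwise; stays where it is left (friction 0.06 N m)
- lock_post (a point): middle of the lock's upright round post, 14 mm thick, free from 53 to 83 mm above the bench; the point is at 68 mm. Axes as the regulator's. The post stands on a flat brass fork (top at 49 mm, between rails 48 mm high) whose prongs point along regulator +x to the knob; the post starts about 110 mm from the knob's axis and is 60 mm from it when home
- lock (a joint): travel of the slide lock toward the knob along the regulator's +x, in m: 0 drawn back, 0.050 fully home at its stop with the prongs either side of the wing; starts between 0 and 0.005; friction 2 N, stays where it is left
- dry_box: grey sheet-metal drying box fixed to the bench, 120 (x) x 160 (y) x 70 mm high, with a plain steel lid 166 mm wide, 8 mm thick, top at 78 mm when shut. Origin: centre of underside. x axis: from the front (handle, robot's side) to the back (hinge), within 0.3 rad of world +x; y toward the side with the marker arm; z up
- lid_handle (a point): centre of the lid's round bar handle, 12 mm thick, 66 mm long along y between two standoffs; lid shut: 116 mm above the bench, 38 mm above the lid's top face. In the lid's frame it lies 105 mm in front of the hinge line and 42 mm above it, and swings about it. Site axes are the lid's: y along the bar, x from front to hinge
- lid_hinge (a point): middle of the lid's hinge line, at the back top edge of the box, 74 mm above the bench, 60 mm along the box's x from its origin. The hinge line runs along the box's y. Axes as the box's
- lid (a joint): opening angle of the lid: 0 shut, growing as the front edge rises, end stop at 1.25. A spring and the lid's weight pull it shut: about 5 N is needed at the handle at the start and 8 N at 0.9 rad
- mark_tip (a point): near the free end of the marker arm: a thin flat dark bar 118 mm long on the box's +y side, pivoted on the hinge line 100 mm to the side of the box's middle; the point is 110 mm from the pivot. Black clamp near its end, on a curved steel rail (radius 108 mm about the hinge) standing 100 mm above the shut lid. Site x axis: along the arm toward the pivot
- mark_arm (a joint): angle at which the marker arm was set, measured as the lid's: the lid is at the mark when its angle equals this one; set between 0.45 and 0.8; held by friction, not to be moved
- pen: marker pen, 134 mm long, 17 mm thick, lying loose on the bench between the two devices; leave it. Origin at its underside
- driver: screwdriver, 200 mm long, lying loose at the right of the devices; leave it. Origin at its underside
- wood_chisel: wood chisel, 220 mm long, lying loose at the left of the devices; leave it. Origin at its underside

How it is judged (in metres and radians):
On the way, in this order (a step that is already met when the one before it is completed fails the run):
1. the knob's pointed end stands at the mark while the lock is still drawn back and the lid shut (value of joint knob between -0.12 and 0.12 rad and value of joint lock below 0.012 m and value of joint lid below 0.06 rad), for 0.2 s.
2. the lock is slid fully home over the knob at its mark, the lid still shut (value of joint knob between -0.12 and 0.12 rad and value of joint lock above 0.045 m and value of joint lid below 0.06 rad), for 0.2 s.
At the end, for the whole second after the job is handed in: the lid is held still by the fingers (more than 2 N of contact), its angle within 0.08 rad of the marker arm's; the lock is home (over 45 of 50 mm) and the knob within 0.12 rad of its mark (angle between the x axis of lid_handle and the x axis of mark_tip, either way round below 0.08 rad and contact force between the fingers and lid above 2 N and velocity of joint lid between -0.1 and 0.1 rad/s and value of joint lock above 0.045 m and value of joint knob between -0.12 and 0.12 rad); the arm keeps its last pose, push and grip.
It fails at once if the lock is pushed onto the wing while the knob is off its mark (value of joint lock above 0.015 m and (value of joint knob above 0.25 rad or value of joint knob below -0.25 rad)).
It fails at once if the marker arm is shifted by more than about 10 mm (distance of mark_tip from where it was at the start of the episode above 0.01 m).
It fails at once if a tool lying about is shifted by more than 40 mm (distance of any of pen, driver, wood_chisel from where it was at the start of the episode above 0.04 m).
It also fails if it takes over 64 s, if anything falls off the work surface, if the arm or the gripper's body presses on something with over 40 N, if the wrist force passes 120 N, or if a joint passes its speed limit or range.

## Robot

A 7-joint arm with a two-finger parallel gripper is mounted at the origin on a cart in front of the work surface, level with it; the furniture and walls round the work are solid. World frame = base frame: x ahead of the robot, y to its left, z up, the work surface at z = 0. Lengths are in m, angles in degrees, forces in N, time in s.
With the tool pointing down it reaches from about 0.425 to 0.875 m from the base axis. Payload 4.7 kg.
Tool frame: the origin (TCP) lies midway between the tips of the shut fingers; the grasp point (between the pads) lies 19 mm behind it (env.grip_depth is the distance from the TCP to the grasp point, in m); z points along the fingers, y is the line along which they close (so a half turn about z gives the same grasp; the last joint's range is limited). The gripper opens to 87 mm and grips with 3 to 60 N. Pads are 19 mm wide; open, the fingers measure 117 mm over their backs; the gripper's body (75 mm by 190 mm) begins 51 mm behind the grasp point.
Start: joints at [71.511, 18.392, -4.016, 83.108, 1.295, 78.541, -3.26], TCP at [0.215, -0.614, 0.196] pointing down, gripper open.
Joint ranges: [-163.93, 163.93], [-17.29, 119.83], [-79.2, 71.16], [3.27, 140.29], [-89.18, 269.18], [5.43, 117.66], [-154.24, 154.24]. Speed limits (degrees/s): [147.25, 147.25, 180, 180, 180, 180, 180].

## Interface

Orientations are given as [roll, pitch, yaw] about the fixed x, y, z axes, in that order (R = Rz(yaw) Ry(pitch) Rx(roll)).
In Python, from cell import get_obs, optics, env, nets gives the robot as it stands.
- The arm moves only by the shell command python3 -m creep 'ROWS' [FORCE]. ROWS is JSON, a list of rows, each an object of numbers: "wx", "wy", "wz": the turn, a rotation vector about the tool's x, y, z in degrees; "tx", "ty", "tz": the shift along the tool's x, y, z in mm; "gripper": the opening, from -1 (shut) to 1 (fully open). A call has 1 to 5 rows; each row is the pose to reach, as a shift and turn from the pose commanded when the call began, along the tool's axes at that moment; what a row does not reach only later rows make up. A row lasts 1/12 s, in which the tool goes at most 41.7 mm and 7.16 degrees, less where a joint would pass 70% of its speed; a pose out of reach is approached as far as the arm can. A call with a gripper value outside its range is refused whole. The fingers move at their own pace and stop on an object; FORCE is the grip in N (left out, the last holds). Time passes only in rows, so rows that repeat a pose let the fingers close. It gives the time, the measured TCP pose, the force, the opening and the grip force at its end, in the units of the state.
- get_obs(): the state, without advancing time (a new reading comes with each control period).
- optics.read_camera(name): name is "scene" or "top" or "wrist"; returns (picture, depth): 400x640x3 uint8, red, green, blue; 400x640 float32, m along the optical axis (not along the pixel's ray), 0 where there is no reading.
- optics.camera_info(name): a dict with "fovy" (degrees; the focal length in pixels is half the picture's height over the tangent of half this angle, whatever the lens; pixels are square), "cx", "cy" (the principal point, pixels), "R" (3x3) and "t" (3): a world point X has camera coordinates R X + t; the wrist camera has in their place "tool_from_camera" (4x4, takes a point from camera to tool coordinates, whose origin is the TCP and whose axes are the flange's). Camera axes: x right, y down, z forward; pixel columns grow to the right and rows downward; lengths in m; the calibration is good to about 2 mm. A picture is of the moment at which its call begins: read the wrist's pose just before it. camera_info takes no time and is no camera call.
- env.sign_off(): hands the job in; it is judged then, once.
Trained networks look in the newest picture that a camera, given by its name, has taken for a name from the list of things; names that differ only in an ending like _2 or _b are one class to them, and where a whole thing is asked for, a point or a joint stands for the part that bears it (a point fixed in the world has none). Each returns a list of dicts, best first, with "confidence" (0 to 1); they miss things now and then, are a little off and sometimes report something else, mostly with a low value. They report only what shows in the picture. A call takes as long as a camera call.
- nets.look_for(query, camera): "point" ([x, y, z] in m, in world coordinates, good to about 4 mm: the middle of the surface that is visible of it).
- nets.place_of(query, camera): "point" ([x, y, z] in m, in world coordinates, good to about 4 mm: a listed point, or the origin of a listed thing).
The state is a dict: "time_s": time; "qpos": joint angles; "joint_velocities": joint speeds; "effort": joint torques, N m; "tool_pos": TCP position; "tool_rot": TCP orientation; "force": force on the tool from outside, world axes, zero at the start; "wrist_torque": the same for the moment, N m; "grip_width": finger opening in m; "grasp_force": force on a finger pad.
Only numpy, scipy, OpenCV 4.12 (cv2) and the standard library are available. Lean on these libraries where they do the work, as an engineer would, in place of code of your own. Each camera call takes 0.05 s, during which the arm holds its last target. There are 200 camera calls.

## Working session

There is one attempt and no reset: what is moved stays moved. The work goes in short steps, Python scripts to look and compute and a shell command to move; the robot and the scene stay as the last step left them, time stands still between calls to the robot, and variables do not carry over. Pictures are saved under pics/ and viewed, at most 10 in all, crops included, and the job is handed in when it is done.

```bash
ls; mkdir -p pics; cat > h.py <<'E'
import numpy as np, cv2
from scipy.spatial.transform import Rotation as Ro
from cell import get_obs, optics, env, nets
def snap(cam,fn=None):
    o=get_obs(); im,d=optics.read_camera(cam)
    if fn: cv2.imwrite('pics/'+fn,im[:,:,::-1])
    return o,im,d
def cloud(cam,o,d):
    i=optics.camera_info(cam); f=200/np.tan(np.radians(i['fovy'])/2)
    v,u=np.mgrid[0:400,0:640]
    P=np.stack([(u-i['cx'])/f*d,(v-i['cy'])/f*d,d],-1)
    if 'R' in i: W=(P-np.array(i['t']))@np.array(i['R'])
    else:
        T=np.array(i['tool_from_camera']); R=Ro.from_euler('xyz',o['tool_rot'],degrees=True).as_matrix()
        W=(P@T[:3,:3].T+T[:3,3])@R.T+np.array(o['tool_pos'])
    W[d<=0]=np.nan
    return W
def todelta(p,rot=None,o=None):
    """rows for TCP target p (m) and world rotation rot"""
    o=o or get_obs(); R=Ro.from_euler('xyz',o['tool_rot'],degrees=True)
    t=R.inv().apply(np.array(p)-o['tool_pos'])*1000
    w=(R.inv()*rot).as_rotvec(degrees=True) if rot is not None else None
    return t.round(1),None if w is None else w.round(1)
E
python3 - <<'E'
from h import *
o=get_obs(); print({k:np.round(v,3) for k,v in o.items()})
for c in ['top','scene']:
    snap(c,c+'0.png')
    for q in ['regulator','knob_grip','lock_post','dry_box','lid_handle','lid_hinge','mark_tip','pen','driver','wood_chisel']:
        print(c,q,[(np.round(r['point'],3),round(r['confidence'],2)) for r in nets.place_of(q,c)[:2]])
print(optics.camera_info('wrist'))
E
```

```text
pics
{'time_s': np.float64(0.0), 'qpos': array([71.511, 18.44 , -4.016, 83.175,  1.294, 78.539, -3.259]), 'joint_velocities': array([ 0.034, -0.002,  0.088,  0.071, -0.067,  0.053,  0.076]), 'effort': array([ 0.0000e+00, -4.9129e+01, -4.0400e-01, -3.1253e+01, -6.4000e-02,
        4.4000e-02,  0.0000e+00]), 'tool_pos': array([ 0.215, -0.613,  0.195]), 'tool_rot': array([-1.79891e+02,  5.00000e-03,  1.93000e+01]), 'force': array([ 0.446,  0.154, -0.302]), 'wrist_torque': array([-0.052,  0.006,  0.   ]), 'grasp_force': np.float64(0.0), 'grip_width': np.float64(0.087)}
top regulator [(array([ 0.5  , -0.199, -0.001]), 0.57)]
top knob_grip [(array([ 0.55 , -0.184,  0.068]), 0.58)]
top lock_post [(array([ 0.444, -0.202,  0.07 ]), 0.61)]
top dry_box [(array([0.53 , 0.182, 0.002]), 0.87)]
top lid_handle []
top lid_hinge []
top mark_tip [(array([0.497, 0.285, 0.147]), 0.55)]
top pen [(array([ 0.465, -0.012, -0.001]), 0.64)]
top driver [(array([ 0.48 , -0.405, -0.002]), 0.74)]
top wood_chisel [(array([ 0.48 ,  0.393, -0.002]), 0.91)]
scene regulator [(array([ 0.501, -0.194,  0.001]), 0.93)]
sce
[... 312 characters left out ...]
0.8)]
scene mark_tip [(array([0.495, 0.284, 0.154]), 0.65)]
scene pen [(array([ 0.471, -0.004,  0.001]), 0.84)]
scene driver [(array([ 0.478, -0.403,  0.001]), 0.68)]
scene wood_chisel [(array([0.476, 0.395, 0.002]), 0.83), (array([0.488, 0.181, 0.118]), 0.22)]
{'fovy': 68.7081749872703, 'cx': 314.4007718237132, 'cy': 196.7557312679373, 'tool_from_camera': array([[-1.16748381e-03, -9.67914230e-01, -2.51278095e-01,
         6.72063178e-02],
       [ 9.99998899e-01, -1.36024287e-03,  5.93429785e-04,
         1.16513884e-03],
       [-9.16188369e-04, -2.51277125e-01,  9.67914752e-01,
        -1.88579073e-01],
       [ 0.00000000e+00,  0.00000000e+00,  0.00000000e+00,
         1.00000000e+00]])}
```

View pics/top0.png

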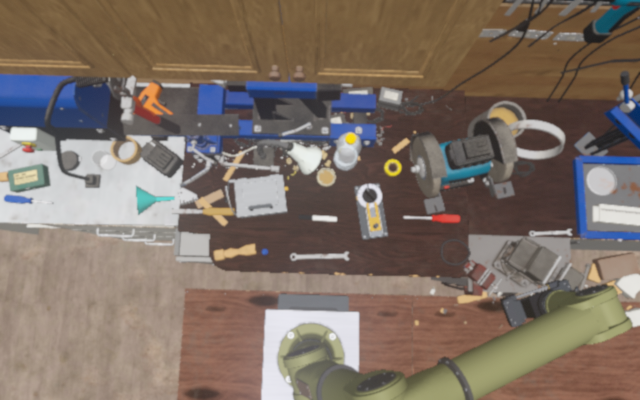

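View pics/scene0.png

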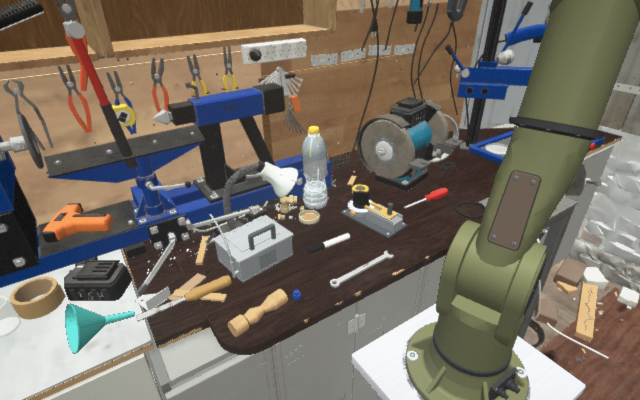

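```bash
python3 -m creep '[{"tx":40,"ty":-26,"tz":-12},{"tx":80,"ty":-52,"tz":-25},{"tx":120,"ty":-78,"tz":-35},{"tx":150,"ty":-98,"tz":-45},{"tx":180,"ty":-118,"tz":-55}]'; python3 -m creep '[{"tx":35,"ty":-22},{"tx":70,"ty":-44},{"tx":105,"ty":-66},{"tx":140,"ty":-88},{"tx":175,"ty":-115}]';python3 -m creep '[{"tx":35,"ty":-22},{"tx":70,"ty":-44},{"tx":92,"ty":-59},{"tx":92,"ty":-59},{"tx":92,"ty":-59}]'
```

```text
validation failed for argument at $[0]...
validation failed for argument at $[0]...
validation failed for argument at $[0]...
```

```bash
python3 - <<'E'
from h import *
o,im,d=snap('wrist','w1.png'); print(o['time_s'],o['tool_pos'],o['tool_rot'],o['force'])
np.savez('w1.npz',d=d,pos=o['tool_pos'],rot=o['tool_rot'],im=im)
for q in ['regulator','knob_grip','lock_post']:
    print(q,[(np.round(r['point'],3),round(r['confidence'],2)) for r in nets.place_of(q,'wrist')[:2]])
W=cloud('wrist',o,d)
g=(np.abs(W[...,0]-.5)<.15)&(np.abs(W[...,1]+.195)<.1)
for lo,hi in [(.03,.037),(.046,.051),(.076,.084),(.084,.1)]:
    m=g&(W[...,2]>lo)&(W[...,2]<hi)
    n,l,st,c=cv2.connectedComponentsWithStats(m.astype(np.uint8))
    for k in range(1,n):
        if st[k,4]>60:
            P=W[l==k]; r=cv2.minAreaRect((P[:,:2]*1000).astype(np.float32)); print(lo,st[k],P.mean(0).round(4),np.round(r[0],1),np.round(r[1],1),round(r[2],1))
E
```

```text
1.1 [ 0.21476829 -0.61351193  0.19588251] [1.79997127e+02 3.31624393e-03 1.92967066e+01] [-0.09064547  0.06778194  0.02322865]
regulator []
knob_grip []
lock_post []
```

View pics/w1.png

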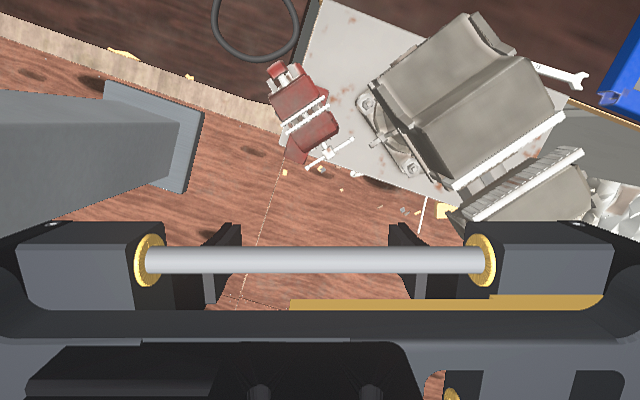

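```bash
python3 -m creep '[{"wx":0,"wy":0,"wz":0,"tx":30,"ty":-23,"tz":-12,"gripper":1},{"wx":0,"wy":0,"wz":0,"tx":60,"ty":-46,"tz":-25,"gripper":1},{"wx":0,"wy":0,"wz":0,"tx":90,"ty":-69,"tz":-35,"gripper":1},{"wx":0,"wy":0,"wz":0,"tx":120,"ty":-92,"tz":-45,"gripper":1},{"wx":0,"wy":0,"wz":0,"tx":150,"ty":-115,"tz":-60,"gripper":1}]'
```

```text
time_s: 1.72
tool_pos: [0.3188, -0.4534, 0.2556]
tool_rot: [-179.9, 0.0, 19.3]
force: [1.0, -0.1, 0.6]
grip_width: 0.0873
grasp_force: 0.0
```

```bash
python3 -m creep '[{"wx":0,"wy":0,"wz":0,"tx":30,"ty":-23,"tz":0,"gripper":1},{"wx":0,"wy":0,"wz":0,"tx":60,"ty":-46,"tz":0,"gripper":1},{"wx":0,"wy":0,"wz":0,"tx":90,"ty":-69,"tz":0,"gripper":1},{"wx":0,"wy":0,"wz":0,"tx":120,"ty":-92,"tz":0,"gripper":1},{"wx":0,"wy":0,"wz":0,"tx":150,"ty":-115,"tz":0,"gripper":1}]';  python3 -m creep '[{"wx":0,"wy":0,"wz":0,"tx":30,"ty":-23,"tz":0,"gripper":1},{"wx":0,"wy":0,"wz":0,"tx":60,"ty":-46,"tz":0,"gripper":1},{"wx":0,"wy":0,"wz":0,"tx":98,"ty":-77,"tz":0,"gripper":1},{"wx":0,"wy":0,"wz":0,"tx":98,"ty":-77,"tz":0,"gripper":1},{"wx":0,"wy":0,"wz":0,"tx":98,"ty":-77,"tz":0,"gripper":1}]'
cat > m1.py <<'E'
from h import *
import sys
o,im,d=snap('wrist',sys.argv[1]); print(o['time_s'],o['tool_pos'],o['tool_rot'],o['force'])
for q in ['regulator','knob_grip','lock_post']:
    print(q,[(np.round(r['point'],3),round(r['confidence'],2)) for r in nets.place_of(q,'wrist')[:2]])
W=cloud('wrist',o,d)
g=(np.abs(W[...,0]-.5)<.15)&(np.abs(W[...,1]+.195)<.1)
for lo,hi in [(.03,.037),(.046,.051),(.076,.084),(.084,.1)]:
    m=g&(W[...,2]>lo)&(W[...,2]<hi)
    n,l,st,c=cv2.connectedComponentsWithStats(m.astype(np.uint8))
    for k in range(1,n):
        if st[k,4]>60:
            P=W[l==k]; r=cv2.minAreaRect((P[:,:2]*1000).astype(np.float32)); print(lo,st[k],P.mean(0).round(4),np.round(r[0],1),np.round(r[1],1),round(r[2],1))
E
python3 m1.py w2.png
```

```text
time_s: 2.13
tool_pos: [0.4226, -0.2956, 0.2562]
tool_rot: [179.9, -0.0, 19.3]
force: [1.1, -0.9, -0.7]
grip_width: 0.0866
grasp_force: 0.0
time_s: 2.55
tool_pos: [0.4909, -0.1878, 0.2562]
tool_rot: [-180.0, -0.1, 19.8]
force: [1.0, -0.7, 0.0]
grip_width: 0.0869
grasp_force: 0.0
2.55 [ 0.49087466 -0.18784315  0.25618978] [-1.79978058e+02 -7.60094097e-02  1.97533878e+01] [ 1.00363786 -0.6549909   0.04867901]
regulator [(array([ 0.551, -0.183,  0.063]), 0.28)]
knob_grip [(array([ 0.55 , -0.188,  0.068]), 0.59)]
lock_post [(array([ 0.436, -0.206,  0.069]), 0.6)]
0.03 [ 297  100   62   67 1680] [ 0.5504 -0.1873  0.0328] [ 547.2 -188.3] [84.3 83.5] 65.9
0.046 [ 295  151   44   82 1554] [ 0.4668 -0.2019  0.0484] [ 465.1 -202.3] [112.7  47. ] 9.6
0.076 [283  16  21  10  69] [ 0.6481 -0.1082  0.0789] [ 646.8 -107.1] [ 5.8 23.4] 0.8
0.076 [318 113  23  39 377] [ 0.548  -0.1874  0.0793] [ 548.5 -187. ] [48.7 12. ] 44.8
0.076 [308 211  12  12 104] [ 0.4406 -0.2064  0.0824] [ 440.2 -206.2] [14.2 14.4] 19.7
```

View pics/w2.png

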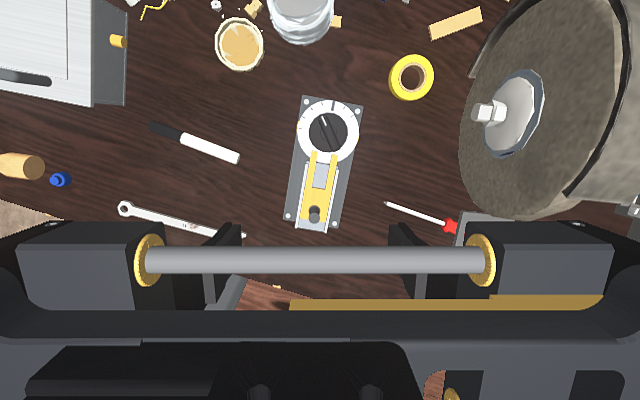

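```bash
python3 - <<'E'
from h import *
print(todelta([.5474,-.1881,.125],Ro.from_euler('xyz',[180,0,44.8],degrees=True)))
o,im,d=snap('wrist'); W=cloud('wrist',o,d)
o2,_,d2=snap('top'); W=np.concatenate([W.reshape(-1,3),cloud('top',o2,d2).reshape(-1,3)])
for yw in (44.8,27,9.6):
    a=np.radians(yw); q=W[:,:2]-[.5474,-.1881]
    x=q@[np.cos(a),np.sin(a)]; y=q@[np.sin(a),-np.cos(a)]
    for zl in (.09,.12):
        m=(W[:,2]>zl)&(W[:,2]<.35)&(abs(y)<.13)&(abs(x)<.12)&(np.linalg.norm(W-o['tool_pos'],axis=1)>.06)
        print(yw,zl,m.sum(),W[m][:5].round(3).tolist(), np.c_[x,y][m][:5].round(3).tolist())
E
```

```text
(array([ 58.2,  13.6, 130.7]), array([  0. ,   0. , -25.7]))
44.8 0.09 4916 [[0.642, -0.114, 0.145], [0.643, -0.114, 0.145], [0.644, -0.115, 0.143], [0.643, -0.116, 0.147], [0.644, -0.117, 0.145]] [[0.12, 0.014], [0.12, 0.015], [0.12, 0.016], [0.118, 0.016], [0.119, 0.017]]
44.8 0.12 4675 [[0.642, -0.114, 0.145], [0.643, -0.114, 0.145], [0.644, -0.115, 0.143], [0.643, -0.116, 0.147], [0.644, -0.117, 0.145]] [[0.12, 0.014], [0.12, 0.015], [0.12, 0.016], [0.118, 0.016], [0.119, 0.017]]
27 0.09 3876 [[0.642, -0.111, 0.143], [0.643, -0.112, 0.144], [0.642, -0.114, 0.145], [0.643, -0.114, 0.145], [0.644, -0.115, 0.143]] [[0.119, -0.025], [0.119, -0.024], [0.118, -0.023], [0.119, -0.022], [0.119, -0.022]]
27 0.12 3800 [[0.642, -0.111, 0.143], [0.643, -0.112, 0.144], [0.642, -0.114, 0.145], [0.643, -0.114, 0.145], [0.644, -0.115, 0.143]] [[0.119, -0.025], [0.119, -0.024], [0.118, -0.023], [0.119, -0.022], [0.119, -0.022]]
9.6 0.09 4237 [[0.645, -0.089, 0.115], [0.644, -0.091, 0.119], [0.644, -0.092, 0.121], [0.643, -0.094, 0.124], [0.643, -0.096, 0.128]] [[0.113, -0.082], [0.112, -0.08], [0.111, -0.079], [0.11, -0.077], [0.109, -0.075]]
9.6 0.12 4034 [[0.644, -0.092, 0.121], [0.643, -0.094, 0.124], [0.643, -0.096, 0.128], [0.642, -0.097, 0.132], [0.642, -0.098, 0.132]] [[0.111, -0.079], [0.11, -0.077], [0.109, -0.075], [0.108, -0.074], [0.108, -0.073]]
```

```bash
python3 -m creep '[{"wx":0,"wy":0,"wz":-6,"tx":14,"ty":3.5,"tz":30,"gripper":1},{"wx":0,"wy":0,"wz":-12,"tx":29,"ty":7,"tz":60,"gripper":1},{"wx":0,"wy":0,"wz":-18,"tx":44,"ty":10.5,"tz":90,"gripper":1},{"wx":0,"wy":0,"wz":-24.5,"tx":58,"ty":13.5,"tz":125,"gripper":1},{"wx":0,"wy":0,"wz":-25.5,"tx":58,"ty":13.5,"tz":130,"gripper":1}]'; python3 - <<'E'
from h import *
o,im,d=snap('wrist'); W=cloud('wrist',o,d); print(o['tool_pos'],o['tool_rot'],o['force'])
m=(abs(W[...,0]-.548)<.05)&(abs(W[...,1]+.188)<.05)&(W[...,2]>.074)&(W[...,2]<.086)
n,l,st,c=cv2.connectedComponentsWithStats(m.astype(np.uint8))
for k in range(1,n):
    if st[k,4]>60:
        P=W[l==k]; r=cv2.minAreaRect((P[:,:2]*1000).astype(np.float32)); print(st[k],np.round(r[0],1),np.round(r[1],1),round(r[2],1))
print(todelta([.5474,-.1881,.057],Ro.from_euler('xyz',[180,0,44.8],degrees=True)))
E
```

```text
time_s: 3.27
tool_pos: [0.5457, -0.1848, 0.1193]
tool_rot: [-179.5, 0.1, 45.0]
force: [-1.4, 0.7, -0.0]
grip_width: 0.087
grasp_force: 0.0
[ 0.54574572 -0.18484699  0.11931498] [-1.79482787e+02  1.27658195e-01  4.50168392e+01] [-1.38039208  0.68182512 -0.02778531]
[311 174  15  59 799] [ 548.7 -186.5] [49.  11.7] 44.9
(array([-0.1,  4. , 64. ]), array([-0.5,  0.2,  0. ]))
```

```bash
python3 -m creep '[{"wx":0,"wy":0,"wz":0,"tx":0,"ty":2,"tz":25,"gripper":1},{"wx":0,"wy":0,"wz":0,"tx":0,"ty":2,"tz":50,"gripper":1},{"wx":0,"wy":0,"wz":0,"tx":0,"ty":2,"tz":61,"gripper":1},{"wx":0,"wy":0,"wz":0,"tx":0,"ty":2,"tz":61,"gripper":1},{"wx":0,"wy":0,"wz":0,"tx":0,"ty":2,"tz":61,"gripper":1}]'; python3 -c "
from h import *
print(todelta([.5476,-.1878,.057],Ro.from_euler('xyz',[180,0,44.8],degrees=True)))"
```

```text
time_s: 3.73
tool_pos: [0.5496, -0.188, 0.0661]
tool_rot: [179.9, 0.0, 44.7]
force: [-0.6, -0.5, -0.4]
grip_width: 0.0868
grasp_force: 0.0
(array([-1.2, -1.6,  9.1]), array([ 0.1,  0. , -0.1]))
```

```bash
python3 -m creep '[{"wx":0,"wy":0,"wz":0,"tx":-1,"ty":-1.5,"tz":8,"gripper":1},{"wx":0,"wy":0,"wz":0,"tx":-1,"ty":-1.5,"tz":8,"gripper":0},{"wx":0,"wy":0,"wz":0,"tx":-1,"ty":-1.5,"tz":8,"gripper":-1},{"wx":0,"wy":0,"wz":0,"tx":-1,"ty":-1.5,"tz":8,"gripper":-1},{"wx":0,"wy":0,"wz":0,"tx":-1,"ty":-1.5,"tz":8,"gripper":-1}]' 20; python3 -m creep '[{"wx":0,"wy":0,"wz":0,"tx":0,"ty":0,"tz":0,"gripper":-1},{"wx":0,"wy":0,"wz":0,"tx":0,"ty":0,"tz":0,"gripper":-1},{"wx":0,"wy":0,"wz":0,"tx":0,"ty":0,"tz":0,"gripper":-1}]'
```

```text
time_s: 4.15
tool_pos: [0.5482, -0.187, 0.0575]
tool_rot: [179.9, -0.0, 44.8]
force: [-0.3, 0.0, -0.2]
grip_width: 0.0678
grasp_force: 0.0
time_s: 4.4
tool_pos: [0.5479, -0.1869, 0.0569]
tool_rot: [180.0, 0.0, 44.8]
force: [-0.2, 0.2, 0.8]
grip_width: 0.0486
grasp_force: 0.0
```

```bash
for i in 1; do python3 -m creep '[{"wx":0,"wy":0,"wz":0,"tx":0,"ty":0,"tz":0,"gripper":-1},{"wx":0,"wy":0,"wz":0,"tx":0,"ty":0,"tz":0,"gripper":-1},{"wx":0,"wy":0,"wz":0,"tx":0,"ty":0,"tz":0,"gripper":-1},{"wx":0,"wy":0,"wz":0,"tx":0,"ty":0,"tz":0,"gripper":-1},{"wx":0,"wy":0,"wz":0,"tx":0,"ty":0,"tz":0,"gripper":-1}]'; python3 -m creep '[{"wx":0,"wy":0,"wz":0,"tx":0,"ty":0,"tz":0,"gripper":-1},{"wx":0,"wy":0,"wz":0,"tx":0,"ty":0,"tz":0,"gripper":-1},{"wx":0,"wy":0,"wz":0,"tx":0,"ty":0,"tz":0,"gripper":-1}]'; done
```

```text
time_s: 4.82
tool_pos: [0.5478, -0.1869, 0.0568]
tool_rot: [-180.0, 0.0, 44.8]
force: [0.6, -0.1, 0.6]
grip_width: 0.0147
grasp_force: 0.0
time_s: 5.07
tool_pos: [0.5478, -0.1869, 0.0569]
tool_rot: [180.0, 0.0, 44.8]
force: [-0.3, -0.5, -0.5]
grip_width: 0.0018
grasp_force: 0.0
```

```bash
python3 m1.py w3.png; python3 -c "
import cv2;i=cv2.imread('pics/w3.png');cv2.imwrite('pics/w3c.png',cv2.resize(i[100:340,180:480],None,fx=2.5,fy=2.5))"
```

```text
5.0667 [ 0.54783766 -0.18689742  0.05686908] [1.79991305e+02 3.85713950e-03 4.47997652e+01] [-0.2673171  -0.48651696 -0.46622599]
regulator []
knob_grip [(array([ 0.545, -0.188,  0.065]), 0.74)]
lock_post []
0.03 [315  18  46  32 146] [ 0.6433 -0.1136  0.0336] [ 643.7 -112.8] [ 4.3 34.5] 14.3
0.03 [ 259  158  111   63 3336] [ 0.5618 -0.1734  0.0329] [ 559.9 -175.5] [48.  84.3] 44.7
0.076 [331   0  30  15 180] [ 0.6479 -0.1128  0.0784] [ 647.6 -111.6] [ 3.6 16. ] 27.1
0.076 [303 193  21  53 576] [ 0.558  -0.1771  0.0795] [ 554.3 -180.4] [32.1 11.9] 45.1
0.084 [298 222  16  24 173] [ 0.551  -0.1781  0.0923] [ 551.  -180.3] [13.1  5.6] 86.9
0.084 [316 222  16  24 173] [ 0.5576 -0.1847  0.0926] [ 555.4 -184.8] [12.9  5.7] 1.5
```

View pics/w3c.png

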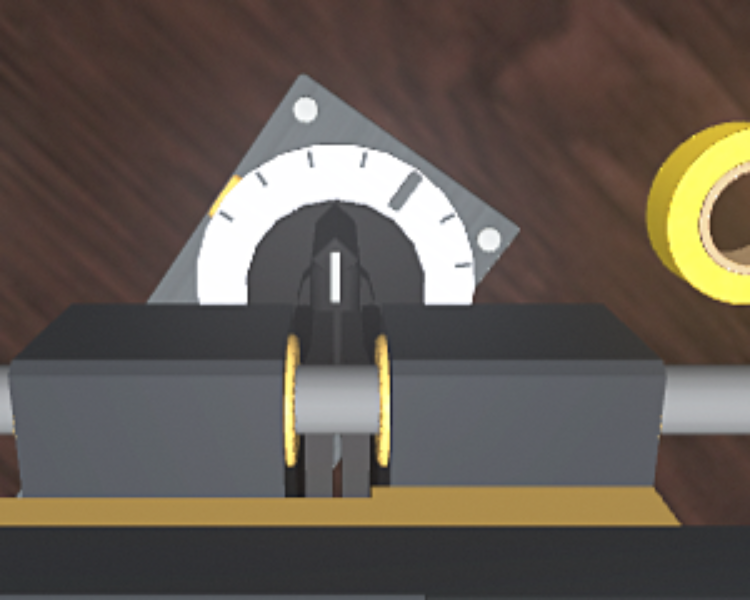

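```bash
python3 -m creep '[{"wx":0,"wy":0,"wz":0,"tx":0,"ty":0,"tz":0,"gripper":-1},{"wx":0,"wy":0,"wz":0,"tx":0,"ty":0,"tz":0,"gripper":-1},{"wx":0,"wy":0,"wz":0,"tx":0,"ty":0,"tz":0,"gripper":-1}]'
```

```text
time_s: 5.52
tool_pos: [0.5478, -0.1869, 0.0568]
tool_rot: [180.0, 0.0, 44.8]
force: [-0.0, 0.2, 0.2]
grip_width: 0.0007
grasp_force: 0.0
```

```bash
python3 - <<'E'
from h import *
o,im,d=snap('wrist','w4.png'); W=cloud('wrist',o,d)
R=Ro.from_euler('xyz',o['tool_rot'],degrees=True).as_matrix(); L=(W-o['tool_pos'])@R*1000
for r in range(196,300,8):
    print(r,' '.join(f"{L[r,c,0]:.0f},{L[r,c,1]:.0f},{-L[r,c,2]+57:.0f}" for c in range(285,346,6)))
cv2.imwrite('pics/w4c.png',cv2.resize(im[180:300,240:390,::-1],None,fx=5,fy=5,interpolation=cv2.INTER_CUBIC)*1)
a=cv2.imread('pics/w4c.png'); cv2.imwrite('pics/w4c.png',np.clip(a.astype(float)*2.2,0,255).astype(np.uint8))
E
```

```text
196 14,-21,39 14,-16,38 14,-12,40 14,-8,39 23,-3,75 24,1,80 21,5,67 14,10,39 13,14,38 14,19,40 12,23,34
204 7,-21,38 7,-17,38 7,-12,38 7,-8,36 20,-3,81 20,1,82 19,5,80 7,10,38 7,14,39 8,19,39 7,23,38
212 1,-21,39 1,-17,38 1,-12,39 4,-7,48 14,-3,80 15,1,81 14,5,79 4,10,47 1,14,39 1,19,38 nan,nan,nan
220 -5,-21,38 -5,-17,38 -5,-12,39 -2,-8,47 10,-3,81 9,1,80 9,5,80 -2,10,48 -5,15,39 -5,19,38 -5,23,39
228 36,-8,165 37,-6,165 36,-4,165 10,-6,95 8,-2,90 8,1,89 8,4,89 10,8,95 36,6,164 36,8,165 36,10,165
236 36,-7,171 37,-6,172 35,-4,168 10,-5,106 8,-2,101 8,1,102 8,4,102 10,7,106 36,6,171 36,7,171 36,9,171
244 36,-7,176 36,-5,176 34,-4,171 9,-5,113 9,-2,113 6,1,107 8,4,113 10,7,116 35,6,173 36,7,176 36,8,176
252 34,-7,176 34,-5,177 33,-4,173 31,-3,170 31,-1,170 31,1,170 31,2,169 31,4,170 33,6,173 35,7,177 34,8,177
260 33,-7,178 33,-5,178 30,-4,173 29,-3,171 29,-1,171 29,1,171 29,2,171 29,4,171 31,6,174 32,7,177 32,8,177
268 31,-7,178 30,-6,176 29,-4,174 27,-3,171 27,-1,171 27,1,171 27,2,171 26,4,171 29,6,174 30,7,177 30,9,177
276 28,-7,177 28,-5,177 26,-4,174 2,-4,133 2,-2,133 -1,1,127 2,3,132 7,6,141 27,6,176 28,7,178 28,9,177
284 25,-7,176 26,-5,178 23,-4,173 -2,-4,132 -2,-2,132 -4,1,128 -2,3,132 4,6,142 24,6,175 25,7,177 25,9,176
292 23,-7,177 23,-6,177 20,-4,172 -5,-4,133 -6,-2,132 -8,1,129 -5,3,133 1,6,143 23,6,176 23,7,177 23,9,177
```

View pics/w4c.png

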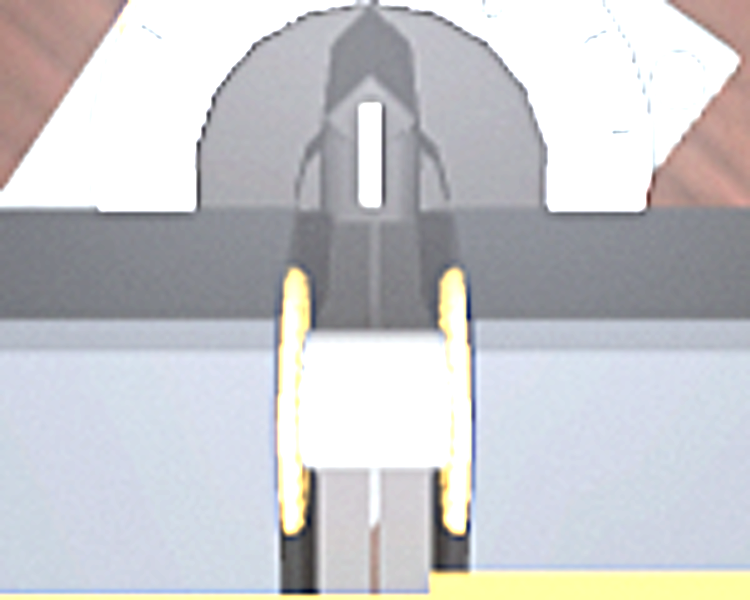

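```bash
python3 -m creep '[{"wx":0,"wy":0,"wz":5,"tx":0,"ty":0,"tz":0,"gripper":-1},{"wx":0,"wy":0,"wz":10,"tx":0,"ty":0,"tz":0,"gripper":-1},{"wx":0,"wy":0,"wz":10,"tx":0,"ty":0,"tz":0,"gripper":-1}]'; python3 -c "
from h import *
o=get_obs();print(o['wrist_torque'],o['grasp_force'])"; python3 m1.py w5.png | grep -A9 ^0.076
```

```text
time_s: 5.82
tool_pos: [0.5478, -0.1869, 0.0569]
tool_rot: [180.0, 0.0, 34.7]
force: [0.9, -0.5, 0.2]
grip_width: 0.0005
grasp_force: 0.0
[ 0.01910489 -0.02800217  0.0440148 ] 0.0
0.076 [286   0  32  10 147] [ 0.6476 -0.1126  0.0779] [ 647.3 -111.7] [ 2.5 16. ] 24.9
0.076 [298 194  24  32 519] [ 0.5592 -0.1765  0.0795] [ 559.1 -176.1] [19.5 11.9] 44.4
0.084 [299 222  32  14 314] [ 0.5558 -0.1827  0.0922] [ 555.8 -182.6] [ 2.5 17.9] 35.1
```

```bash
python3 -m creep '[{"wx":0,"wy":0,"wz":0,"tx":0,"ty":0,"tz":-35,"gripper":-1},{"wx":0,"wy":0,"wz":0,"tx":0,"ty":0,"tz":-70,"gripper":-1},{"wx":0,"wy":0,"wz":0,"tx":0,"ty":0,"tz":-70,"gripper":-1},{"wx":0,"wy":0,"wz":0,"tx":0,"ty":0,"tz":-70,"gripper":-1}]'; python3 - <<'E'
from h import *
o,im,d=snap('wrist','w6.png'); W=cloud('wrist',o,d)
R=Ro.from_euler('xyz',o['tool_rot'],degrees=True).as_matrix(); L=(W-o['tool_pos'])@R*1000
for r in range(190,250,4):
    print(r,' '.join(f"{L[r,c,0]:.0f},{L[r,c,1]:.0f},{-L[r,c,2]:.0f}" for c in range(297,336,4)))
E
```

```text
time_s: 6.35
tool_pos: [0.5497, -0.1874, 0.1295]
tool_rot: [179.7, -0.2, 34.9]
force: [0.4, -0.4, -0.4]
grip_width: 0.0005
grasp_force: 0.0
190 1,-16,-91 2,-12,-89 11,-7,-50 11,-4,-50 11,-0,-50 6,3,-71 3,7,-82 1,11,-91 1,15,-91 1,19,-91
194 -3,-16,-90 -3,-12,-92 7,-7,-50 7,-4,-50 7,-0,-50 6,3,-54 -1,7,-82 -3,11,-90 -3,15,-90 -3,19,-91
198 -7,-16,-92 -5,-12,-82 4,-7,-50 4,-4,-50 4,-0,-51 3,3,-52 -5,7,-82 -7,11,-90 -7,15,-91 -7,19,-92
202 -11,-16,-90 -11,-12,-92 -0,-7,-52 1,-4,-49 0,-0,-50 0,3,-51 -9,7,-82 -11,11,-91 -11,15,-90 -11,19,-91
206 -15,-16,-91 -15,-12,-90 -15,-8,-90 -3,-4,-50 -3,-0,-50 -3,3,-51 -16,8,-92 -15,12,-91 -15,15,-90 -15,19,-90
210 -20,-16,-91 -19,-12,-90 -19,-8,-90 -7,-4,-49 -7,-0,-50 -7,3,-50 -19,8,-90 -19,12,-90 -19,16,-91 -20,20,-93
214 -24,-17,-91 -24,-13,-92 -23,-8,-90 -10,-4,-50 -10,-0,-49 -11,3,-51 -15,7,-63 -24,12,-92 -25,16,-96 -26,20,-98
218 -30,-17,-97 -29,-13,-96 -28,-8,-90 -14,-4,-50 -14,-0,-49 -14,3,-49 -15,7,-52 -30,12,-96 -30,16,-97 -29,20,-96
222 36,-5,102 10,-7,28 10,-5,28 -17,-4,-50 -18,-0,-51 -17,3,-50 -18,7,-50 10,7,28 10,9,27 37,7,103
226 36,-4,106 10,-7,34 9,-4,33 8,-2,29 9,0,31 8,2,30 9,5,30 10,7,35 9,9,33 36,6,106
230 37,-4,110 9,-6,39 10,-4,41 8,-2,37 8,0,36 8,2,37 8,5,35 10,7,39 9,9,39 36,6,109
234 36,-4,111 10,-6,45 10,-4,46 9,-2,43 8,0,41 8,2,41 8,4,41 10,6,46 34,5,107 37,6,113
238 35,-4,112 33,-3,106 8,-4,48 8,-2,48 8,0,47 8,2,48 8,4,48 10,6,51 35,5,111 36,6,114
242 34,-4,113 31,-3,106 8,-4,53 9,-2,53 9,0,53 8,2,53 8,4,53 8,6,52 34,5,111 35,6,115
246 34,-4,115 32,-3,111 32,-2,110 32,-1,110 32,0,110 32,2,110 32,3,110 32,4,109 32,5,110 34,6,115
```

```bash
python3 -c "
from h import *
print(env.grip_depth)"; python3 -m creep '[{"wx":0,"wy":0,"wz":-5,"tx":0,"ty":0,"tz":0,"gripper":0.3},{"wx":0,"wy":0,"wz":-10,"tx":0,"ty":0,"tz":0,"gripper":0.3},{"wx":0,"wy":0,"wz":-10,"tx":0,"ty":0,"tz":0,"gripper":0.3},{"wx":0,"wy":0,"wz":-10,"tx":0,"ty":0,"tz":0,"gripper":0.3},{"wx":0,"wy":0,"wz":-10,"tx":0,"ty":0,"tz":0,"gripper":0.3}]'; python3 -m creep '[{"wx":0,"wy":0,"wz":0,"tx":0,"ty":0,"tz":20,"gripper":0.3},{"wx":0,"wy":0,"wz":0,"tx":0,"ty":0,"tz":40,"gripper":0.3},{"wx":0,"wy":0,"wz":0,"tx":0,"ty":0,"tz":60,"gripper":0.3},{"wx":0,"wy":0,"wz":0,"tx":0,"ty":0,"tz":75,"gripper":0.3},{"wx":0,"wy":0,"wz":0,"tx":0,"ty":0,"tz":75,"gripper":0.3}]';  python3 - <<'E'
from h import *
o,im,d=snap('wrist','w7.png'); W=cloud('wrist',o,d); print(o['tool_pos'])
R=Ro.from_euler('xyz',o['tool_rot'],degrees=True).as_matrix(); L=(W-o['tool_pos'])@R*1000
m=(abs(L[...,0])<12)&(abs(L[...,1])<45)&(L[...,2]<-10)&(L[...,2]>-90)&(W[...,2]>.055)
for y in range(-44,46,4):
    k=m&(abs(L[...,1]-y)<2); print(y,k.sum(),(W[...,2][k].min().round(3),W[...,2][k].max().round(3)) if k.any() else '')
E
```

```text
0.0187
time_s: 6.82
tool_pos: [0.5472, -0.1868, 0.1259]
tool_rot: [-179.9, 0.0, 44.7]
force: [1.7, -0.3, -0.3]
grip_width: 0.026
grasp_force: 0.0
time_s: 7.23
tool_pos: [0.5448, -0.1861, 0.048]
tool_rot: [-179.6, 0.2, 44.7]
force: [-1.1, 0.3, -1.0]
grip_width: 0.0542
grasp_force: 0.0
[ 0.54479386 -0.1860513   0.04802959]
-44 0 
-40 0 
-36 95 (np.float64(0.076), np.float64(0.135))
-32 578 (np.float64(0.074), np.float64(0.138))
-28 637 (np.float64(0.073), np.float64(0.125))
-24 0 
-20 0 
-16 0 
-12 0 
-8 0 
-4 51 (np.float64(0.076), np.float64(0.08))
0 174 (np.float64(0.077), np.float64(0.081))
4 170 (np.float64(0.078), np.float64(0.081))
8 124 (np.float64(0.076), np.float64(0.081))
12 0 
16 0 
20 0 
24 0 
28 498 (np.float64(0.074), np.float64(0.125))
32 646 (np.float64(0.074), np.float64(0.138))
36 159 (np.float64(0.074), np.float64(0.136))
40 5 (np.float64(0.105), np.float64(0.108))
44 0
```

```bash
python3 -m creep '[{"wx":0,"wy":0,"wz":0,"tx":0,"ty":0,"tz":10,"gripper":0.3},{"wx":0,"wy":0,"wz":0,"tx":0,"ty":0,"tz":20,"gripper":0},{"wx":0,"wy":0,"wz":0,"tx":0,"ty":0,"tz":20,"gripper":-1},{"wx":0,"wy":0,"wz":0,"tx":0,"ty":0,"tz":20,"gripper":-1},{"wx":0,"wy":0,"wz":0,"tx":0,"ty":0,"tz":20,"gripper":-1}]' 20;python3 -m creep '[{"wx":0,"wy":0,"wz":0,"tx":0,"ty":0,"tz":0,"gripper":-1},{"wx":0,"wy":0,"wz":0,"tx":0,"ty":0,"tz":0,"gripper":-1},{"wx":0,"wy":0,"wz":0,"tx":0,"ty":0,"tz":0,"gripper":-1},{"wx":0,"wy":0,"wz":0,"tx":0,"ty":0,"tz":0,"gripper":-1}]'
```

```text
time_s: 7.7
tool_pos: [0.5481, -0.1869, 0.0322]
tool_rot: [180.0, -0.0, 44.8]
force: [0.1, 0.6, 0.5]
grip_width: 0.0376
grasp_force: 0.0
time_s: 8.03
tool_pos: [0.5476, -0.1865, 0.0321]
tool_rot: [-180.0, 0.0, 44.8]
force: [-1.5, 2.2, 7.2]
grip_width: 0.0118
grasp_force: 20.0
```

```bash
python3 -m creep '[{"wx":0,"wy":0,"wz":6,"tx":0,"ty":0,"tz":0,"gripper":-1},{"wx":0,"wy":0,"wz":12,"tx":0,"ty":0,"tz":0,"gripper":-1},{"wx":0,"wy":0,"wz":18,"tx":0,"ty":0,"tz":0,"gripper":-1},{"wx":0,"wy":0,"wz":24,"tx":0,"ty":0,"tz":0,"gripper":-1},{"wx":0,"wy":0,"wz":30,"tx":0,"ty":0,"tz":0,"gripper":-1}]';python3 -m creep '[{"wx":0,"wy":0,"wz":5.5,"tx":0,"ty":0,"tz":0,"gripper":-1},{"wx":0,"wy":0,"wz":5.5,"tx":0,"ty":0,"tz":0,"gripper":-1},{"wx":0,"wy":0,"wz":5.5,"tx":0,"ty":0,"tz":0,"gripper":-1}]'; python3 -m creep '[{"wx":0,"wy":0,"wz":0,"tx":0,"ty":0,"tz":0,"gripper":0.3},{"wx":0,"wy":0,"wz":0,"tx":0,"ty":0,"tz":0,"gripper":0.3},{"wx":0,"wy":0,"wz":0,"tx":0,"ty":0,"tz":-20,"gripper":0.3},{"wx":0,"wy":0,"wz":0,"tx":0,"ty":0,"tz":-55,"gripper":0.3},{"wx":0,"wy":0,"wz":0,"tx":0,"ty":0,"tz":-55,"gripper":0.3}]'; python3 m1.py w8.png
```

```text
time_s: 8.45
tool_pos: [0.5476, -0.1865, 0.0322]
tool_rot: [-180.0, 0.0, 14.5]
force: [-1.2, 0.6, 2.0]
grip_width: 0.012
grasp_force: 20.0
time_s: 8.7
tool_pos: [0.5476, -0.1865, 0.0321]
tool_rot: [-180.0, 0.0, 9.5]
force: [-2.8, 1.1, 4.2]
grip_width: 0.0121
grasp_force: 20.0
time_s: 9.12
tool_pos: [0.5521, -0.1882, 0.0927]
tool_rot: [179.7, -0.5, 9.4]
force: [1.4, -0.5, 1.8]
grip_width: 0.037
grasp_force: 0.0
9.1167 [ 0.5520857  -0.18822394  0.09274457] [179.70815152  -0.50525975   9.35659586] [ 1.36575287 -0.52965267  1.84005889]
regulator [(array([ 0.496, -0.191, -0.001]), 0.59)]
knob_grip [(array([ 0.547, -0.185,  0.067]), 0.67)]
lock_post [(array([ 0.465, -0.006,  0.002]), 0.68)]
0.03 [220  71  39   9  69] [ 0.6439 -0.1165  0.0333] [ 643.8 -114.5] [ 3.3 31. ] 17.3
0.03 [ 264  158   96   88 3374] [ 0.5565 -0.1875  0.0328] [ 549.7 -187.8] [79.5 83.9] 8.4
0.046 [320 202   5  18  61] [ 0.5487 -0.1964  0.0477] [ 548.8 -196.9] [14.9  3.4] 9.6
0.046 [286 273  53  26 920] [ 0.4774 -0.2001  0.0483] [ 478.7 -199.9] [26.7 47. ] 8.8
0.076 [203  53  28  11 155] [ 0.6478 -0.1103  0.0783] [ 647.2 -110.5] [ 5.1 17.8] 10.5
0.076 [303 187  17  59 908] [ 0.5511 -0.1875  0.0793] [ 551.5 -187.3] [44.1 11.9] 9.5
```

```bash
python3 -m creep '[{"wx":0,"wy":0,"wz":0,"tx":-35,"ty":0.5,"tz":0,"gripper":0.3},{"wx":0,"wy":0,"wz":0,"tx":-70,"ty":1,"tz":0,"gripper":0.3},{"wx":0,"wy":0,"wz":0,"tx":-109,"ty":1.5,"tz":0,"gripper":0.3},{"wx":0,"wy":0,"wz":0,"tx":-109,"ty":1.5,"tz":0,"gripper":0.3},{"wx":0,"wy":0,"wz":0,"tx":-109,"ty":1.5,"tz":10,"gripper":0.3}]'; python3 - <<'E'
from h import *
o,im,d=snap('wrist','w9.png'); W=cloud('wrist',o,d); print(o['tool_pos'],o['tool_rot'])
m=(abs(W[...,0]-.44)<.04)&(abs(W[...,1]+.206)<.018)&(W[...,2]>.075)&(W[...,2]<.087)
P=W[m]; print(m.sum(), P.mean(0), cv2.minAreaRect((P[:,:2]*1000).astype(np.float32)) if m.any() else '')
print(todelta([.4404,-.2063,.032],Ro.from_euler('xyz',[180,0,9.5],degrees=True)))
E
```

```text
time_s: 9.73
tool_pos: [0.4389, -0.2073, 0.0768]
tool_rot: [179.9, 0.0, 9.1]
force: [0.6, 0.3, 0.0]
grip_width: 0.0563
grasp_force: 0.0
[ 0.43892903 -0.20731179  0.07681366] [1.79901238e+02 2.86694821e-03 9.12710560e+00]
428 [ 0.44042233 -0.20642408  0.08234939] ((439.88751220703125, -206.4449920654297), (14.833184242248535, 15.04778003692627), 85.34521484375)
(array([ 1.4,  0.6, 42.4]), array([-0.1,  0.1, -0.3]))
```

```bash
python3 -m creep '[{"wx":0,"wy":0,"wz":0,"tx":1,"ty":0,"tz":22,"gripper":0.3},{"wx":0,"wy":0,"wz":0,"tx":1,"ty":0,"tz":43,"gripper":0.3},{"wx":0,"wy":0,"wz":0,"tx":1,"ty":0,"tz":43,"gripper":-1},{"wx":0,"wy":0,"wz":0,"tx":1,"ty":0,"tz":43,"gripper":-1},{"wx":0,"wy":0,"wz":0,"tx":1,"ty":0,"tz":43,"gripper":-1}]' 25;python3 -m creep '[{"wx":0,"wy":0,"wz":0,"tx":0,"ty":0,"tz":0,"gripper":-1},{"wx":0,"wy":0,"wz":0,"tx":0,"ty":0,"tz":0,"gripper":-1},{"wx":0,"wy":0,"wz":0,"tx":0,"ty":0,"tz":0,"gripper":-1},{"wx":0,"wy":0,"wz":0,"tx":0,"ty":0,"tz":0,"gripper":-1}]'
```

```text
time_s: 10.2
tool_pos: [0.4425, -0.2054, 0.0341]
tool_rot: [-180.0, -0.0, 9.4]
force: [-0.6, 0.4, -0.0]
grip_width: 0.044
grasp_force: 0.0
time_s: 10.53
tool_pos: [0.4419, -0.206, 0.0345]
tool_rot: [179.9, -0.0, 9.3]
force: [0.1, -0.2, 0.5]
grip_width: 0.0179
grasp_force: 0.0
```

```bash
python3 -m creep '[{"wx":0,"wy":0,"wz":0,"tx":0,"ty":0,"tz":0,"gripper":-1},{"wx":0,"wy":0,"wz":0,"tx":0,"ty":0,"tz":0,"gripper":-1}]';python3 -m creep '[{"wx":0,"wy":0,"wz":0,"tx":10,"ty":0,"tz":0,"gripper":-1},{"wx":0,"wy":0,"wz":0,"tx":20,"ty":0,"tz":0,"gripper":-1},{"wx":0,"wy":0,"wz":0,"tx":30,"ty":0,"tz":0,"gripper":-1},{"wx":0,"wy":0,"wz":0,"tx":40,"ty":0,"tz":0,"gripper":-1},{"wx":0,"wy":0,"wz":0,"tx":46,"ty":0,"tz":0,"gripper":-1}]'; python3 -m creep '[{"wx":0,"wy":0,"wz":0,"tx":2,"ty":0,"tz":0,"gripper":-1},{"wx":0,"wy":0,"wz":0,"tx":2.5,"ty":0,"tz":0,"gripper":-1},{"wx":0,"wy":0,"wz":0,"tx":2.5,"ty":0,"tz":0,"gripper":-1},{"wx":0,"wy":0,"wz":0,"tx":2.5,"ty":0,"tz":0,"gripper":-1}]'
```

```text
time_s: 10.7
tool_pos: [0.4416, -0.2047, 0.0343]
tool_rot: [-179.9, -0.0, 9.3]
force: [-1.3, 4.0, 4.1]
grip_width: 0.0134
grasp_force: 25.0
time_s: 11.12
tool_pos: [0.4876, -0.1968, 0.0343]
tool_rot: [-179.9, 0.0, 9.4]
force: [-2.6, 4.9, 7.2]
grip_width: 0.0133
grasp_force: 25.0
time_s: 11.45
tool_pos: [0.4899, -0.1964, 0.0343]
tool_rot: [-179.9, -0.0, 9.4]
force: [-1.3, 5.5, 4.9]
grip_width: 0.0135
grasp_force: 25.0
```

```bash
python3 -m creep '[{"wx":0,"wy":0,"wz":0,"tx":1.5,"ty":0,"tz":0,"gripper":-1},{"wx":0,"wy":0,"wz":0,"tx":3,"ty":0,"tz":0,"gripper":-1},{"wx":0,"wy":0,"wz":0,"tx":3,"ty":0,"tz":0,"gripper":-1}]'
```

```text
time_s: 11.7
tool_pos: [0.4899, -0.1964, 0.0342]
tool_rot: [-179.9, 0.3, 9.3]
force: [-7.3, 5.3, 11.6]
grip_width: 0.0133
grasp_force: 25.0
```

```bash
python3 -m creep '[{"wx":0,"wy":0,"wz":0,"tx":-3,"ty":0,"tz":0,"gripper":0.3},{"wx":0,"wy":0,"wz":0,"tx":-3,"ty":0,"tz":0,"gripper":0.3},{"wx":0,"wy":0,"wz":0,"tx":-3,"ty":0,"tz":0,"gripper":0.3},{"wx":0,"wy":0,"wz":0,"tx":-3,"ty":0,"tz":-35,"gripper":0.3},{"wx":0,"wy":0,"wz":0,"tx":-3,"ty":0,"tz":-70,"gripper":0.3}]'; python3 - <<'E'
from h import *
o,im,d=snap('wrist','w10.png'); W=cloud('wrist',o,d); print(o['tool_pos'],o['tool_rot'],o['qpos'].round(1))
a=np.radians(9.5);e=np.array([np.cos(a),np.sin(a)]);n=np.array([-np.sin(a),np.cos(a)])
q=W[...,:2]-[.5475,-.188]; X=q@e; Y=q@n
m=(X>-.12)&(X<-.04)&(abs(Y)<.015)&(W[...,2]>.075)&(W[...,2]<.087); P=W[m]; print(m.sum(),P.mean(0) if m.any() else '', X[m].mean(),Y[m].mean())
m=(abs(X)<.035)&(abs(Y)<.035)&(W[...,2]>.076)&(W[...,2]<.084); print(cv2.minAreaRect((W[m][:,:2]*1000).astype(np.float32)))
E
```

```text
time_s: 12.12
tool_pos: [0.4873, -0.1978, 0.1024]
tool_rot: [-179.8, 0.3, 9.3]
force: [1.1, -1.4, 0.3]
grip_width: 0.0391
grasp_force: 0.0
[ 0.48728396 -0.19782656  0.10235661] [-179.84848491    0.25366093    9.27576983] [ 39.9   8.7 -22.3 106.5   3.6  65.7 -64.5]
337 [ 0.48860071 -0.19812385  0.08233147] -0.05976243877617565 -0.0002638170013607329
((548.93017578125, -187.50912475585938), (48.992881774902344, 11.409463882446289), 9.49271011352539)
```

```bash
python3 -m creep '[{"wx":0,"wy":0,"wz":-6,"tx":5,"ty":-32,"tz":-25,"gripper":0.3},{"wx":0,"wy":0,"wz":-12,"tx":10,"ty":-64,"tz":-50,"gripper":0.3},{"wx":0,"wy":0,"wz":-18,"tx":16,"ty":-97,"tz":-75,"gripper":0.3},{"wx":0,"wy":0,"wz":-24,"tx":21,"ty":-130,"tz":-100,"gripper":0.3},{"wx":0,"wy":0,"wz":-30,"tx":27,"ty":-163,"tz":-120,"gripper":0.3}]'
```

```text
time_s: 12.58
tool_pos: [0.4902, -0.032, 0.2258]
tool_rot: [179.8, -0.1, 39.5]
force: [1.9, -0.1, -0.1]
grip_width: 0.0566
grasp_force: 0.0
```

```bash
python3 -m creep '[{"wx":0,"wy":0,"wz":-7,"tx":20,"ty":-24,"tz":-15,"gripper":0.3},{"wx":0,"wy":0,"wz":-14,"tx":40,"ty":-48,"tz":-30,"gripper":0.3},{"wx":0,"wy":0,"wz":-21,"tx":60,"ty":-72,"tz":-45,"gripper":0.3},{"wx":0,"wy":0,"wz":-28,"tx":80,"ty":-96,"tz":-60,"gripper":0.3},{"wx":0,"wy":0,"wz":-35,"tx":97,"ty":-117,"tz":-65,"gripper":0.3}]'; python3 -m creep '[{"wx":0,"wy":0,"wz":-7,"tx":0,"ty":0,"tz":0,"gripper":0.3},{"wx":0,"wy":0,"wz":-14,"tx":0,"ty":0,"tz":0,"gripper":0.3},{"wx":0,"wy":0,"wz":-20,"tx":0,"ty":0,"tz":0,"gripper":0.3},{"wx":0,"wy":0,"wz":-20,"tx":0,"ty":0,"tz":0,"gripper":0.3}]'; python3 - <<'E'
from h import *
o,im,d=snap('wrist','w11.png'); print(o['tool_pos'],o['tool_rot'],o['qpos'].round(1))
for q in ['dry_box','lid_handle','lid_hinge','mark_tip']:
    print(q,[(np.round(r['point'],3),round(r['confidence'],2)) for r in nets.place_of(q,'wrist')[:2]])
W=cloud('wrist',o,d)
for lo,hi in [(.074,.082),(.112,.126),(.13,.2)]:
    m=(abs(W[...,0]-.54)<.14)&(abs(W[...,1]-.2)<.14)&(W[...,2]>lo)&(W[...,2]<hi)
    n,l,st,c=cv2.connectedComponentsWithStats(m.astype(np.uint8))
    for k in range(1,n):
        if st[k,4]>60:
            P=W[l==k]; r=cv2.minAreaRect((P[:,:2]*1000).astype(np.float32)); print(lo,st[k],P.mean(0).round(4),np.round(r[0],1),np.round(r[1],1),round(r[2],1))
np.save('W11.npy',W)
E
```

```text
time_s: 13.0
tool_pos: [0.4919, 0.1214, 0.2912]
tool_rot: [179.7, -0.1, 74.7]
force: [0.3, 0.1, 0.9]
grip_width: 0.0566
grasp_force: 0.0
time_s: 13.33
tool_pos: [0.4911, 0.119, 0.2886]
tool_rot: [180.0, 0.0, 94.4]
force: [-0.0, -0.0, -0.5]
grip_width: 0.0565
grasp_force: 0.0
[0.49108556 0.11896637 0.28864122] [1.79962270e+02 2.98871067e-02 9.44322120e+01] [ 23.6   0.4 -40.   93.4   0.3  86.3 -12. ]
dry_box [(array([0.534, 0.186, 0.   ]), 0.9)]
lid_handle [(array([0.484, 0.179, 0.116]), 0.82)]
lid_hinge [(array([0.586, 0.2  , 0.074]), 0.72)]
mark_tip [(array([0.589, 0.197, 0.075]), 0.61), (array([0.496, 0.287, 0.151]), 0.57)]
0.074 [469  19  12  13  64] [0.67   0.3128 0.078 ] [670.6 313.6] [13.2  7.5] 77.0
0.074 [  295    35   103   153 11803] [0.5312 0.1918 0.0784] [529.1 194.7] [129.9 184.4] 8.4
0.112 [466   0  42  14 314] [0.6592 0.3206 0.1197] [660.7 320.1] [38.8 12.1] 3.2
0.112 [354  26  18   7  64] [0.5321 0.2862 0.1191] [530.9 286.5] [20.8  4.1] 7.2
0.112 [308  92  14  67 642] [0.4859 0.1802 0.1201] [486.  179.5] [11.9 76.8] 8.5
0.112 [472 123  10  15  90] [0.6784 0.1893 0.1189] [678.1 189.5] [16.3  3.4] 89.7
0.13 [319  13  63  26 535] [0.5078 0.2797 0.1566] [510.7 282.8] [56.8 14.7] 8.5
0.13 [ 477  138   33   83 1005] [0.6735 0.1392 0.1853] [675.8 139.2] [84.9 13.1] 76.4
```

View pics/w11.png

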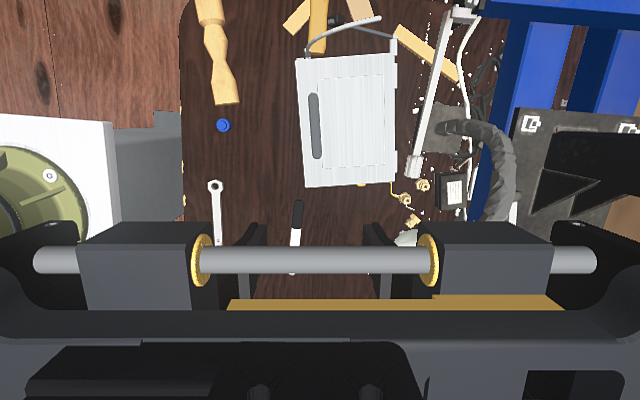

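```bash
cat > arm.py <<'E'
from h import *
def fit(W,p=False):
    a=np.radians(8.5); q=W-np.array([.5898,.195,.074])
    X=-(q[...,0]*np.cos(a)+q[...,1]*np.sin(a)); Y=-q[...,0]*np.sin(a)+q[...,1]*np.cos(a); Z=q[...,2]
    r=np.hypot(X,Z); t=np.arctan2(Z,X)
    m=(Y>.088)&(Y<.112)&(r>.02)&(r<.13)&(t>.2)&(t<2)
    for lo in np.arange(.02,.13,.01):
        k=m&(r>lo)&(r<lo+.01)
        if k.any(): print(round(lo,2),k.sum(),np.percentile(t[k],[0,25,50,75,100]).round(3),'Y',np.percentile(Y[k],[0,50,100]).round(4))
    # lid plane angle
    k=(abs(Y)<.075)&(abs(Y)>.04)&(r<.13)&(r>.03)&(t<1.2)&(t>-.2)
    A=np.polyfit(X[k],Z[k],1); print('lid',np.arctan(A[0]),k.sum())
if __name__=='__main__':
    for c in ['scene','top']:
        o,im,d=snap(c); print(c); fit(cloud(c,o,d))
    print('wrist'); fit(np.load('W11.npy'))
    print(todelta([.486,.1795,.079],Ro.from_euler('xyz',[180,0,98.5],degrees=True)))
E
python3 arm.py
```

```text
scene
0.02 4 [0.716 0.765 0.816 0.871 0.93 ] Y [0.1038 0.1044 0.1051]
0.03 4 [0.736 0.768 0.806 0.843 0.876] Y [0.1031 0.1043 0.1046]
0.04 4 [0.744 0.753 0.786 0.824 0.846] Y [0.1017 0.1037 0.1049]
0.05 5 [0.761 0.768 0.77  0.794 0.836] Y [0.1011 0.1045 0.1057]
0.06 3 [0.771 0.785 0.799 0.811 0.824] Y [0.104  0.1044 0.1044]
0.07 4 [0.752 0.765 0.781 0.796 0.808] Y [0.1028 0.1044 0.1054]
0.08 3 [0.768 0.779 0.79  0.8   0.809] Y [0.1042 0.1042 0.1045]
0.1 71 [0.211 0.428 0.641 0.84  1.228] Y [0.0945 0.0972 0.1088]
0.11 46 [0.213 0.753 0.8   0.943 1.162] Y [0.0955 0.1005 0.1091]
0.12 1 [0.795 0.795 0.795 0.795 0.795] Y [0.104 0.104 0.104]
lid -0.1304335594534934 725
top
0.02 4 [0.749 0.839 0.882 0.895 0.895] Y [0.0968 0.0987 0.1007]
0.03 1 [0.894 0.894 0.894 0.894 0.894] Y [0.0993 0.0993 0.0993]
0.04 2 [0.868 0.868 0.869 0.87  0.87 ] Y [0.0984 0.0987 0.099 ]
0.05 1 [0.817 0.817 0.817 0.817 0.817] Y [0.0987 0.0987 0.0987]
0.06 3 [0.779 0.789 0.799 0.833 0.868] Y [0.0971 0.098  0.098 ]
0.07 2 [0.786 0.791 0.796 0.8   0.805] Y [0.097 0.097 0.097]
0.09 2 [0.816 0.817 0.818 0.819 0.821] Y [0
[... 222 characters left out ...]
15] Y [0.0974 0.0982 0.1012]
0.03 26 [0.722 0.818 0.842 0.858 0.878] Y [0.0973 0.0984 0.1009]
0.04 28 [0.724 0.815 0.831 0.84  0.846] Y [0.0972 0.0984 0.1012]
0.05 29 [0.738 0.8   0.819 0.828 0.84 ] Y [0.0974 0.0986 0.101 ]
0.06 34 [0.732 0.782 0.81  0.818 0.83 ] Y [0.0972 0.0981 0.1012]
0.07 30 [0.741 0.791 0.81  0.816 0.821] Y [0.0974 0.0981 0.1009]
0.08 16 [0.753 0.764 0.789 0.804 0.821] Y [0.0972 0.0977 0.0996]
0.09 5 [0.796 0.8   0.805 0.81  0.81 ] Y [0.0995 0.1007 0.1016]
0.1 407 [0.2   0.687 0.841 1.021 1.219] Y [0.0911 0.0933 0.1056]
0.11 167 [0.313 0.773 0.804 0.834 1.198] Y [0.0918 0.0989 0.1058]
lid -0.0143537059336754 3889
(array([ 60.6,  -0.3, 209.8]), array([ 0. ,  0. , -4.3]))
```

```bash
python3 -m creep '[{"wx":0,"wy":0,"wz":-4,"tx":30,"ty":0,"tz":25,"gripper":0.3},{"wx":0,"wy":0,"wz":-4,"tx":60,"ty":0,"tz":55,"gripper":0.3},{"wx":0,"wy":0,"wz":-4,"tx":60.5,"ty":0,"tz":90,"gripper":0.3},{"wx":0,"wy":0,"wz":-4,"tx":60.5,"ty":0,"tz":120,"gripper":0.3},{"wx":0,"wy":0,"wz":-4,"tx":60.5,"ty":0,"tz":140,"gripper":0.3}]'; python3 - <<'E'
from h import *
o,im,d=snap('wrist','w12.png'); W=cloud('wrist',o,d); print(o['tool_pos'],o['tool_rot'],o['force'])
m=(abs(W[...,0]-.486)<.03)&(abs(W[...,1]-.18)<.06)&(W[...,2]>.112)&(W[...,2]<.126)
print(m.sum(),cv2.minAreaRect((W[m][:,:2]*1000).astype(np.float32)),W[m].mean(0))
print(todelta([.486,.1795,.077],Ro.from_euler('xyz',[180,0,98.5],degrees=True)))
E
```

```text
time_s: 14.1
tool_pos: [0.4844, 0.1796, 0.1458]
tool_rot: [-179.8, 0.0, 98.3]
force: [-0.2, -0.6, 0.3]
grip_width: 0.0569
grasp_force: 0.0
[0.48436428 0.17955771 0.14580337] [-1.79817467e+02  3.11429311e-02  9.83363446e+01] [-0.23538893 -0.55828419  0.30172655]
1305 ((485.08941650390625, 183.93661499023438), (11.693089485168457, 68.40740203857422), 8.764260292053223) [0.48496707 0.18578052 0.12017335]
(array([ 0.7,  4.2, 65.7]), array([-0.5,  0. , -0.2]))
```

```bash
python3 -m creep '[{"wx":0,"wy":0,"wz":0,"tx":0,"ty":1,"tz":25,"gripper":0.3},{"wx":0,"wy":0,"wz":0,"tx":0,"ty":1,"tz":50,"gripper":0.3},{"wx":0,"wy":0,"wz":0,"tx":0,"ty":1,"tz":70,"gripper":0.3},{"wx":0,"wy":0,"wz":0,"tx":0,"ty":1,"tz":70,"gripper":0.3},{"wx":0,"wy":0,"wz":0,"tx":0,"ty":1,"tz":70,"gripper":0.0}]'; python3 -m creep '[{"wx":0,"wy":0,"wz":0,"tx":0,"ty":0,"tz":0,"gripper":-1},{"wx":0,"wy":0,"wz":0,"tx":0,"ty":0,"tz":0,"gripper":-1},{"wx":0,"wy":0,"wz":0,"tx":0,"ty":0,"tz":0,"gripper":-1},{"wx":0,"wy":0,"wz":0,"tx":0,"ty":0,"tz":0,"gripper":-1},{"wx":0,"wy":0,"wz":0,"tx":0,"ty":0,"tz":0,"gripper":-1}]' 40;  python3 -m creep '[{"wx":0,"wy":0,"wz":0,"tx":0,"ty":0,"tz":0,"gripper":-1},{"wx":0,"wy":0,"wz":0,"tx":0,"ty":0,"tz":0,"gripper":-1},{"wx":0,"wy":0,"wz":0,"tx":0,"ty":0,"tz":0,"gripper":-1}]'
```

```text
time_s: 14.57
tool_pos: [0.4869, 0.1796, 0.079]
tool_rot: [-179.9, -0.0, 98.3]
force: [0.6, 0.8, 0.4]
grip_width: 0.0543
grasp_force: 0.0
time_s: 14.98
tool_pos: [0.4876, 0.1798, 0.0796]
tool_rot: [179.9, 0.0, 98.3]
force: [1.3, -0.0, 0.0]
grip_width: 0.0244
grasp_force: 0.0
time_s: 15.23
tool_pos: [0.4868, 0.1796, 0.0789]
tool_rot: [-180.0, 0.0, 98.3]
force: [0.5, -0.7, 1.0]
grip_width: 0.0105
grasp_force: 40.0
```

```bash
python3 -m creep '[{"wx":0,"wy":0,"wz":0,"tx":0,"ty":3.5,"tz":-8,"gripper":-1},{"wx":0,"wy":0,"wz":0,"tx":0,"ty":7.5,"tz":-15.5,"gripper":-1},{"wx":0,"wy":0,"wz":0,"tx":0,"ty":12.5,"tz":-23,"gripper":-1},{"wx":0,"wy":0,"wz":0,"tx":0,"ty":17.5,"tz":-30,"gripper":-1},{"wx":0,"wy":0,"wz":0,"tx":0,"ty":23.5,"tz":-36.5,"gripper":-1}]'; python3 -m creep '[{"wx":0,"wy":0,"wz":0,"tx":0,"ty":0,"tz":0,"gripper":-1},{"wx":0,"wy":0,"wz":0,"tx":0,"ty":0,"tz":0,"gripper":-1}]'; python3 - <<'E'
from arm import *
o,im,d=snap('wrist'); W=cloud('wrist',o,d); fit(W); print(o['tool_pos'],o['wrist_torque'])
E
```

```text
time_s: 15.65
tool_pos: [0.5079, 0.1827, 0.1151]
tool_rot: [-179.6, 0.0, 98.3]
force: [-7.1, -0.2, -5.4]
grip_width: 0.0107
grasp_force: 40.0
time_s: 15.82
tool_pos: [0.5083, 0.1828, 0.1155]
tool_rot: [-179.7, 0.1, 98.3]
force: [-8.0, -1.4, -3.3]
grip_width: 0.0108
grasp_force: 40.0
0.02 58 [0.636 0.852 0.88  0.892 0.928] Y [0.0975 0.0987 0.1015]
0.03 69 [0.714 0.828 0.848 0.86  0.882] Y [0.0974 0.0987 0.1015]
0.04 75 [0.741 0.821 0.833 0.839 0.858] Y [0.0975 0.0988 0.1013]
0.05 81 [0.74  0.808 0.823 0.828 0.845] Y [0.0975 0.0987 0.1013]
0.06 61 [0.743 0.791 0.814 0.819 0.834] Y [0.0973 0.098  0.1004]
0.07 22 [0.746 0.77  0.797 0.804 0.819] Y [0.0974 0.0977 0.0982]
0.08 8 [0.798 0.801 0.805 0.808 0.812] Y [0.1009 0.1012 0.1013]
0.09 55 [0.795 0.803 0.805 0.808 0.814] Y [0.0984 0.1001 0.1015]
0.1 1616 [0.206 0.765 0.869 1.064 1.218] Y [0.0913 0.0935 0.1057]
0.11 732 [0.323 0.783 0.812 0.839 1.212] Y [0.0915 0.0989 0.1061]
lid 0.34586327490383373 7294
[0.50830039 0.1827646  0.1155395 ] [-0.28108918  1.71149755  0.00599625]
```

```bash
python3 -m creep '[{"wx":0,"wy":0,"wz":0,"tx":0,"ty":6,"tz":-6,"gripper":-1},{"wx":0,"wy":0,"wz":0,"tx":0,"ty":13,"tz":-11.5,"gripper":-1},{"wx":0,"wy":0,"wz":0,"tx":0,"ty":20,"tz":-16.5,"gripper":-1},{"wx":0,"wy":0,"wz":0,"tx":0,"ty":27.5,"tz":-21,"gripper":-1},{"wx":0,"wy":0,"wz":0,"tx":0,"ty":35.5,"tz":-25,"gripper":-1}]'; python3 -m creep '[{"wx":0,"wy":0,"wz":0,"tx":0,"ty":0,"tz":0,"gripper":-1},{"wx":0,"wy":0,"wz":0,"tx":0,"ty":0,"tz":0,"gripper":-1}]'; python3 - <<'E'
from arm import *
o,im,d=snap('wrist','w13.png'); W=cloud('wrist',o,d); fit(W); print(o['tool_pos'],o['wrist_torque'])
a=np.radians(8.5); q=W-np.array([.5898,.195,.074])
X=-(q[...,0]*np.cos(a)+q[...,1]*np.sin(a)); Y=-q[...,0]*np.sin(a)+q[...,1]*np.cos(a); Z=q[...,2]
for lo,hi in [(-.075,-.05),(.05,.075)]:
  for r0,r1 in [(.02,.06),(.05,.1),(.03,.125)]:
    r=np.hypot(X,Z);t=np.arctan2(Z,X);k=(Y>lo)&(Y<hi)&(r>r0)&(r<r1)&(t>.4)&(t<1.1); 
    if k.sum()>20:print(lo,r0,k.sum(),np.arctan(np.polyfit(X[k],Z[k],1)[0]))
E
```

```text
time_s: 16.28
tool_pos: [0.5402, 0.1876, 0.1418]
tool_rot: [-179.3, 0.2, 98.4]
force: [-16.9, -3.9, 13.2]
grip_width: 0.0107
grasp_force: 40.0
time_s: 16.45
tool_pos: [0.5417, 0.1878, 0.1426]
tool_rot: [-179.5, 0.1, 98.3]
force: [-16.1, -4.2, 12.6]
grip_width: 0.0108
grasp_force: 40.0
0.02 54 [0.668 0.851 0.871 0.888 0.949] Y [0.0976 0.099  0.1016]
0.03 59 [0.727 0.837 0.85  0.856 0.884] Y [0.0976 0.0993 0.1017]
0.04 64 [0.729 0.823 0.831 0.84  0.875] Y [0.0976 0.0991 0.1017]
0.05 62 [0.741 0.809 0.823 0.832 0.849] Y [0.0975 0.0987 0.1008]
0.06 38 [0.739 0.791 0.814 0.822 0.837] Y [0.0975 0.098  0.0991]
0.07 11 [0.744 0.764 0.778 0.802 0.827] Y [0.0976 0.0977 0.0978]
0.08 11 [0.792 0.805 0.807 0.81  0.816] Y [0.1002 0.1013 0.1018]
0.09 56 [0.796 0.802 0.805 0.808 0.823] Y [0.0982 0.1002 0.1015]
0.1 1002 [0.21  0.797 0.869 1.068 1.221] Y [0.0914 0.0938 0.1061]
0.11 447 [0.54  0.786 0.813 0.838 1.211] Y [0.0921 0.0993 0.1065]
lid 0.5450111480003179 6458
[0.54173438 0.18783648 0.14260284] [-9.78081579e-01  3.78027000e+00  1.58211408e-04]
-0.075 0.05 29 0.7066259237673961
-0.075 0.03 29 0.7066259237673961
0.05 0.02 1252 0.7284651753338399
0.05 0.05 2180 0.7313774645584539
0.05 0.03 4524 0.7218995826261488
```

View pics/w13.png

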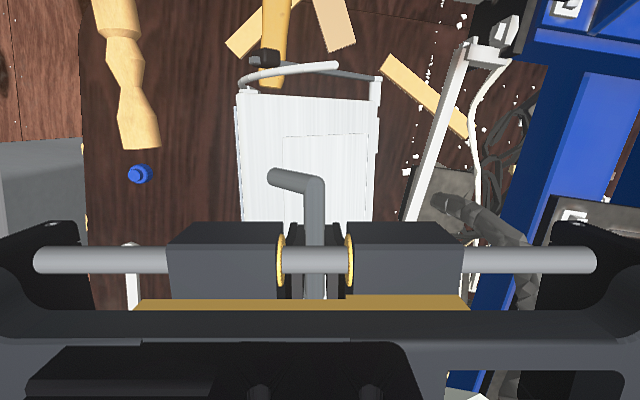

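```bash
python3 -m creep '[{"wx":0,"wy":0,"wz":0,"tx":0,"ty":1.5,"tz":-2,"gripper":-1},{"wx":0,"wy":0,"wz":0,"tx":0,"ty":2.5,"tz":-3.5,"gripper":-1},{"wx":0,"wy":0,"wz":0,"tx":0,"ty":2.5,"tz":-3.5,"gripper":-1},{"wx":0,"wy":0,"wz":0,"tx":0,"ty":2.5,"tz":-3.5,"gripper":-1},{"wx":0,"wy":0,"wz":0,"tx":0,"ty":2.5,"tz":-3.5,"gripper":-1}]'; python3 - <<'E'
from arm import *
o,im,d=snap('wrist','w14.png'); W=cloud('wrist',o,d); print(o['tool_pos'],o['wrist_torque'])
a=np.radians(8.5); q=W-np.array([.5898,.195,.074])
X=-(q[...,0]*np.cos(a)+q[...,1]*np.sin(a)); Y=-q[...,0]*np.sin(a)+q[...,1]*np.cos(a); Z=q[...,2]
r=np.hypot(X,Z);t=np.arctan2(Z,X)
for r0,r1 in [(.02,.06),(.05,.1),(.03,.125)]:
    k=(Y>.05)&(Y<.075)&(r>r0)&(r<r1)&(t>.4)&(t<1.1); print(r0,k.sum(),np.arctan(np.polyfit(X[k],Z[k],1)[0]))
k=(Y>.095)&(Y<.102)&(r>.03)&(r<.1)&(t>.6)&(t<1); u=np.median(t[k]);print('arm fit',np.arctan(np.polyfit(X[k],Z[k],1)[0]))
E
```

```text
time_s: 16.92
tool_pos: [0.5447, 0.1883, 0.1443]
tool_rot: [-179.6, 0.1, 98.3]
force: [-11.2, -1.2, 1.3]
grip_width: 0.0106
grasp_force: 40.0
[0.54469794 0.1882957  0.14433734] [-0.40119625  2.51914359 -0.01317429]
0.02 1210 0.7618465760302469
0.05 2125 0.7608356725477627
0.03 4447 0.7498268118284798
arm fit 0.7792692001666863
```

```bash
python3 -m creep '[{"wx":0,"wy":0,"wz":0,"tx":0,"ty":0.5,"tz":0,"gripper":-1},{"wx":0,"wy":0,"wz":0,"tx":0,"ty":0.5,"tz":0,"gripper":-1},{"wx":0,"wy":0,"wz":0,"tx":0,"ty":0.5,"tz":0,"gripper":-1},{"wx":0,"wy":0,"wz":0,"tx":0,"ty":0.5,"tz":0,"gripper":-1},{"wx":0,"wy":0,"wz":0,"tx":0,"ty":0.5,"tz":0,"gripper":-1}]' && python3 -c "
from h import *
print(get_obs()['joint_velocities'].round(2)); print(env.sign_off())"
```

```text
time_s: 17.38
tool_pos: [0.5449, 0.1883, 0.1444]
tool_rot: [-179.5, 0.1, 98.3]
force: [-11.0, -2.2, 3.3]
grip_width: 0.0111
grasp_force: 40.0
[-0.01  0.01  0.11 -0.02  0.02 -0.11  0.02]
the job is handed in; nothing more can be done
None
```

I handed the job in at 17.4 s with the knob at its mark, the lock fully home, and the lid held at about 0.76 rad against the marker arm's measured 0.775 (0.08 rad is allowed); the sign-off returned no verdict.

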